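Unlock and open the red drawer box

TASK

Two small drawer boxes stand on the desk, each locked by a hinged stay folded over its drawer front. On the box with the red stay, lift the stay by its lug right up to upright and leave it standing there, then pull that drawer fully out by its knob and let go. Leave the box with the blue stay locked and shut.

Things in the scene. Friction and masses are not known exactly. Their poses are not given: they have to be found in the camera images.
- red_lug (a point): Centre of the red round lug on the red stay: cylinder 22 mm across, 20 mm wide along its y; pinch it across y from above. It stands on the stay's flat bar (14 wide, 5 mm thick) on top of a white box (120 deep, 130 wide, 60 mm high, fixed). Stay down: lug centre 88 mm above the desk, 21 mm behind the drawer front's face. Axes as red_hinge at angle 0; they turn with the stay.
- red_hinge (a point): Point on the red stay's hinge axis, at the back of the red box's top, 66 mm above the desk; fixed to the box. x points to the back of the box (the drawer comes out along -x), y is the hinge axis, z up. Stay down: the lug is at x -90, y 0, z +22 mm in this frame; lifted, it swings about y, rising, then going back.
- red_knob (a point): Centre of the red round drawer knob of the red box: 24 mm across, 20 mm long along x, its middle 22 mm in front of the drawer front, 28 mm above the desk; pinch it across y from above. Shut, it is at x -133, y 0, z -38 mm in the red_hinge frame; it moves along -x with the drawer. Axes as red_hinge.
- red_stay (a joint): Angle of the red stay, rad: 0 = folded down, its 24 mm tongue hanging in front of the drawer front and locking the drawer; grows as it is lifted; 1.45 = its stop, about upright. The hinge is stiff (under 2 N at the lug) and stays where it is left.
- red_drawer (a joint): How far the red box's drawer is out, m: 0 shut, 0.060 at its stop. It slides with about 1 N. With the stay down it is blocked after 2 mm.
- blue_stay (a joint): Angle of the stay of the other, otherwise equal box (blue stay, lug and knob): 0 = locked; to be left alone.
- blue_drawer (a joint): How far the blue box's drawer is out, m: 0 shut; to be left alone.

How it is judged:
On the way, in this order (a step that is already met when the one before it is completed fails the run):
1. the red stay is lifted to upright while its drawer is still shut (value of joint red_stay above 1.1 rad and value of joint red_drawer below 0.01 m), for 0.2 s.
2. the red box's drawer is pulled out (value of joint red_drawer above 0.048 m and value of joint red_stay above 1 rad), for 0.2 s.
At the end, for the whole second after the job is handed in: the red stay stands lifted by more than 1.0 rad (of 1.45), the red box's drawer is out by more than 48 mm (of 60), and the blue box's stay is still down (under 0.15 rad) and its drawer shut (under 10 mm) (all of step 2 and value of joint blue_stay below 0.15 rad and value of joint blue_drawer below 0.01 m); the robot touches nothing.
It fails at once if the blue box's stay is lifted by more than 0.15 rad or its drawer opened by more than 10 mm (not (value of joint blue_stay below 0.15 rad and value of joint blue_drawer below 0.01 m)).
It also fails if it takes over 42 s, if anything falls off the work surface, if the arm or the gripper's body presses on something with over 40 N, if the wrist force passes 120 N, or if a joint passes its speed limit or range.

ROBOT

A 7-joint arm with a two-finger parallel gripper is mounted at the origin on a cart in front of the work surface, level with it; the furniture and walls round the work are solid. World frame = base frame: x ahead of the robot, y to its left, z up, the work surface at z = 0. Lengths are in m, angles in rad, forces in N, time in s.
With the tool pointing down it reaches from about 0.35 to 0.775 m from the base axis. Payload 3.1 kg.
Tool frame: the origin (TCP) lies between the finger pads; the fingertips stand 17 mm ahead of it and the grasp point (between the pads) lies 2 mm behind it; z points along the fingers, y is the line along which they close (so a half turn about z gives the same grasp; the last joint's range is limited). The gripper opens to 85 mm and grips with 20 to 120 N. Pads are 22 mm wide; open, the fingers measure 114 mm over their backs; the gripper's body (76 mm by 85 mm) begins 54 mm behind the grasp point. The pads swing forward as they close: fully open they stand 13 mm farther back than shut.
Start: joints at [-1.233, 0.311, 0.014, 1.512, -0.004, 1.319, -0.027], TCP at [0.204, 0.511, 0.248] pointing down, gripper open.
Joint ranges: [-2.7, 2.7], [-0.3, 1.91], [-1.27, 1.3], [0.12, 2.57], [-1.44, 4.58], [0.2, 2.03], [-3.05, 3.05]. Speed limits (rad/s): [2.79, 2.79, 3.14, 3.14, 3.14, 3.14, 3.14].

INTERFACE

Orientations are given as a rotation vector (axis times angle).
In Python, from station import read_state, camera, camera_params, close_job gives the robot as it stands. The module is installed in compiled form; this text tells all that it offers.
- The arm moves only by the tool move_arm, never from a script. Its arguments are lists of equal length, an entry for each row: "slide": the shift along the tool's x, y, z in units of 300 mm (1.0 is 300 mm), a list of three; "twist": the turn, a rotation vector about the tool's x, y, z in units of 360 degrees (1.0 is 360 degrees), a list of three. In form: {"slide": [[tx, ty, tz], ...], "twist": [[wx, wy, wz], ...]}. A call has exactly 10 rows; each row is the pose to reach, as a shift and turn from the pose commanded when the call began, along the tool's axes at that moment, turning the shorter way round; what a row does not reach only later rows make up. A row lasts 1/10 s, in which the tool goes at most 50 mm and 8.59 degrees, less where a joint would pass 70% of its speed; a pose out of reach is approached as far as the arm can. A call with a number of a shift or a turn outside -1 to 1 is refused whole. A call with a gripper value outside its range is refused whole. "gripper" is the opening, from 0 (shut) to 1 (fully open), set as the call begins (left out, the last holds). The fingers move at their own pace and stop on an object; "grip_force" is the grip in N (left out, the last holds). Time passes only in rows, so rows that repeat a pose let the fingers close, or fill a call up. It gives the time, the measured TCP pose, the force, the opening and the grip force at its end, in the units of the state.
- read_state(): the state, without advancing time (a new reading comes with each control period).
- camera(name): name is "scene" or "top" or "wrist"; returns the picture (420x560x3 uint8, red, green, blue); there is no depth.
- camera_params(name): a dict with "camera_matrix" (3x3 intrinsics, pixels), "origin" and "attitude" of the camera in the world. Camera axes: x right, y up, looking along -z (the intrinsics and any distortion apply to the point x, -y, -z); pixel columns grow to the right and rows downward; lengths in m; the calibration is good to about 2 mm. A picture is of the moment at which its call begins: read the wrist's pose just before it. camera_params takes no time and is no camera call; for the wrist camera it gives the pose at the moment of the call.
- close_job(): hands the job in; it is judged then, once.
The state is a dict: "time": time; "qpos": joint angles; "qd": joint speeds; "tau": joint torques, N m; "tool_pos": TCP position; "orientation": TCP orientation; "wrist_force": force on the tool from outside, world axes, zero at the start; "wrist_torque": the same for the moment, N m; "grip_width": finger opening in m; "gripper_force": force on a finger pad.
Only numpy, scipy, OpenCV 4.12 (cv2) and the standard library are available. Lean on these libraries where they do the work, as an engineer would, in place of code of your own. Each camera call takes 0.05 s, during which the arm holds its last target. There are 200 camera calls.

## Working session

There is one attempt and no reset: what is moved stays moved. The work goes in short steps, Python scripts to look and compute and a tool call to move; the robot and the scene stay as the last step left them, time stands still between calls to the robot, and variables do not carry over. Pictures are saved under pics/ and viewed, at most 10 in all, crops included, and the job is handed in when it is done.

Besides the shell and the picture viewer there is one more tool, called after "Emit:" as name(argument=value, ...), one argument or row to a line, values as JSON. move_arm: Moves the arm, as the interface text tells. Shifts and turns lie within -1 to 1; 1 stands for 300 mm of shift or 360 degrees of turn. Its arguments: {"type":"object","properties":{"slide":{"type":"array"},"twist":{"type":"array"},"gripper":{"type":"number"},"grip_force":{"type":"number"}},"required":["slide","twist"]}

```bash
mkdir -p pics; cat > h.py <<'E'
import numpy as np, cv2
from station import *
from scipy.spatial.transform import Rotation as R
def ray(name,uv,p=None):
    p=p or camera_params(name); K=np.array(p["camera_matrix"]); 
    d=np.linalg.inv(K)@[uv[0],uv[1],1]; A=np.array(p["attitude"])
    A=A if A.shape==(3,3) else R.from_rotvec(A).as_matrix()
    d=A@(d*[1,-1,-1]); return np.array(p["origin"]),d/np.linalg.norm(d)
def plane(o,d,z): return o+d*(z-o[2])/d[2]
def tri(rs):
    A=sum(np.eye(3)-np.outer(d,d) for o,d in rs); b=sum((np.eye(3)-np.outer(d,d))@o for o,d in rs)
    x=np.linalg.solve(A,b); return x,[np.linalg.norm(np.cross(x-o,d)) for o,d in rs]
def blobs(im,col):
    h=cv2.cvtColor(im,cv2.COLOR_RGB2HSV)
    H,S,V=h[...,0],h[...,1],h[...,2]
    m=((H<8)|(H>172)) if col=="red" else ((H>100)&(H<130))
    m=(m&(S>120)&(V>60)).astype(np.uint8)
    n,l,s,c=cv2.connectedComponentsWithStats(m)
    return [(c[i].round(1),s[i]) for i in range(1,n) if s[i,4]>25]
E
python3 - <<'E'
from h import *
s=read_state(); print(s)
for n in ["scene","top","wrist"]:
    p=camera_params(n); im=camera(n); print(n,p)
    cv2.imwrite(f"pics/{n}0.png",im[...,::-1])
    for c in ["red","blue"]:print(c,blobs(im,c))
E
```

```text
{'time': 0.0, 'qpos': array([-1.23268958,  0.31171998,  0.01399619,  1.51306535, -0.00440271,
        1.3191884 , -0.02720113]), 'qd': array([ 0.00080882, -0.00158572, -0.00092929,  0.00079545,  0.00257273,
        0.00051129, -0.00069753]), 'tau': array([-1.94423319e-04, -3.79922211e+01,  1.46045373e-01, -2.30587238e+01,
        1.23324111e-02,  1.33206192e-02, -4.22013017e-06]), 'tool_pos': array([0.2036406 , 0.51016889, 0.24722081]), 'orientation': array([-0.59284372, -3.08478979,  0.00365024]), 'wrist_force': array([ 0.41292247, -0.15347825, -0.31716568]), 'wrist_torque': array([-0.03059843,  0.00598047, -0.04376348]), 'gripper_force': 0.0, 'grip_width': 0.08547805617609645}
scene {'camera_matrix': array([[408.63208231,   0.        , 281.52417178],
       [  0.        , 408.63208231, 216.04873471],
       [  0.        ,   0.        ,   1.        ]]), 'origin': array([ 0.28035915, -0.70353666,  0.73575598]), 'attitude': array([ 0.67591396, -0.17962343, -0.47029245])}
red [(array([125.8,  34.8]), array([115,  11,  24,  51, 212], dtype=int32)), (array([372.9, 146.3]), array([367, 14
[... 1486 characters left out ...]
1011], dtype=int32)), (array([427.4, 130.8]), array([405, 114,  47,  35, 569], dtype=int32)), (array([340.9, 207.2]), array([337, 179,  10,  53, 317], dtype=int32)), (array([337.8, 239.4]), array([333, 235,  10,   9,  76], dtype=int32)), (array([360.2, 310.5]), array([ 297,  286,  117,   59, 5338], dtype=int32)), (array([323.5, 345.4]), array([ 280,  291,  111,   81, 1111], dtype=int32))]
wrist {'camera_matrix': array([[361.99954521,   0.        , 277.83382788],
       [  0.        , 361.99954521, 208.71615989],
       [  0.        ,   0.        ,   1.        ]]), 'origin': array([0.14038958, 0.53621294, 0.37374517]), 'attitude': array([-0.23922581, -0.15996515,  1.18314942])}
red []
blue []
```

View pics/top0.png

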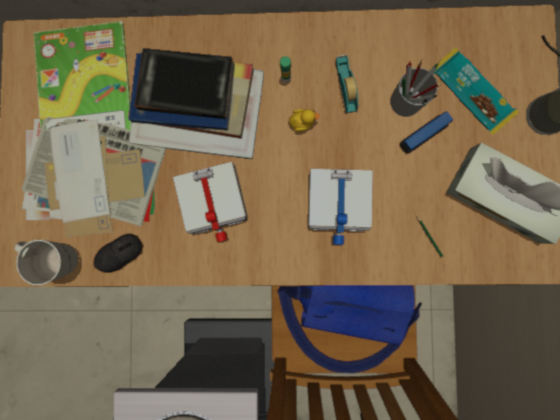

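View pics/scene0.png

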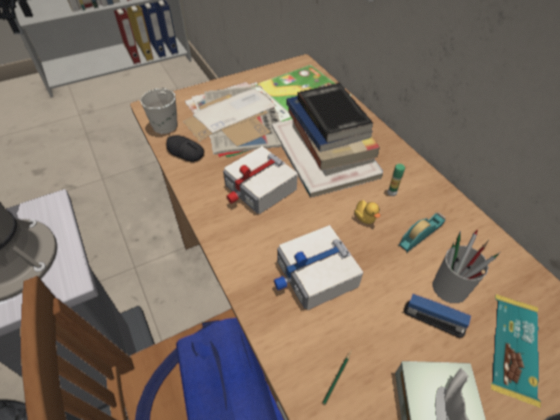

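```bash
python3 - <<'E'
from h import *
pk=tri([ray("top",(220.9,236.2)),ray("scene",(232.2,196.8))]); print("knob",pk)
P={}
for n,box in [("top",(198,170,225,232)),("scene",(230,155,280,190))]:
    im=cv2.imread(f"pics/{n}0.png")[...,::-1].copy()
    h=cv2.cvtColor(im,cv2.COLOR_RGB2HSV); H,S,V=[h[...,i] for i in range(3)]
    m=(((H<8)|(H>172))&(S>120)&(V>60)).astype(np.uint8)
    x0,y0,x1,y1=box; k=np.zeros_like(m); k[y0:y1,x0:x1]=m[y0:y1,x0:x1]
    for y in range(y0,y1):
        print(y,''.join('#' if v else '.' for v in k[y,x0:x1]))
for p in [(203,180),(207,200),(211,216)]: print(plane(*ray("top",p),0.066))
E
```

```text
knob (array([ 0.49089284, -0.08566696,  0.02905859]), [np.float64(0.0012373564267743838), np.float64(0.0012373564267742759)])
170 ...........................
171 ...........................
172 ...........................
173 ...........................
174 ...........................
175 ...........................
176 ...........................
177 .......##..................
178 ....#####..................
179 ...######..................
180 ...######..................
181 ....#####..................
182 ....######.................
183 ....######.................
184 .....#####.................
185 .....#####.................
186 .....######................
187 .....######................
188 ......#####................
189 ......#####................
190 ......######...............
191 ......######...............
192 .......#####...............
193 .......#####...............
194 .......######..............
195 .......######..............
196 .......######..............
197 ........#####..............
198 ........######.............
199 ........######.............
200 ........##
[... 2348 characters left out ...]
#...................................
180 ......########....................................
181 .....########.....................................
182 .....#######......................................
183 ......#####.......................................
184 ......####........................................
185 ......###.........................................
186 ......###.........................................
187 ......###.........................................
188 .......###........................................
189 ........#.........................................
[ 0.61070511 -0.05487931  0.066     ]
[ 0.56832192 -0.06346742  0.066     ]
[ 0.53461642 -0.07197998  0.066     ]
```

```bash
cat >> h.py <<'E'
def down(yaw): # tool z down, tool y at angle yaw+90deg in world
    y=np.array([-np.sin(yaw),np.cos(yaw),0]); z=np.array([0,0,-1.]); return np.c_[np.cross(y,z),y,z]
def rel(cp,cR,tp,tR):
    return (cR.T@(np.array(tp)-cp)/0.3).round(4),(R.from_matrix(cR.T@tR).as_rotvec()/(2*np.pi)).round(4)
E
python3 - <<'E'
from h import *
s=read_state()
cR=R.from_rotvec(s["orientation"]).as_matrix(); cp=s["tool_pos"]
print(cR)
p=camera_params("wrist"); A=R.from_rotvec(p["attitude"]).as_matrix()
print("look in tool",cR.T@-A[:,2],"off",cR.T@(p["origin"]-cp))
kb=tri([ray("top",(220.9,236.2)),ray("scene",(232.2,196.8))])[0]
lg=tri([ray("top",(211,216.3)),ray("scene",(245,171))]);print("lug",lg)
a=plane(*ray("top",(203.2,179)),.069);b=plane(*ray("top",(210.5,208)),.069)
yaw=np.arctan2(*(a-b)[1::-1]);print("yaw",np.degrees(yaw))
d=lg[0]-kb;print(np.degrees(np.arctan2(d[1],d[0])))
t=kb.copy(); t[2]=.25
print(rel(cp,cR,t,down(yaw)), rel(cp,cR,(t+cp)/2,down(yaw)))
E
```

```text
[[-9.28768695e-01  3.70659412e-01 -5.58500611e-04]
 [ 3.70659811e-01  9.28767060e-01 -1.74746818e-03]
 [-1.28998556e-04 -1.83000747e-03 -9.99998317e-01]]
look in tool [-2.67709563e-01  3.85908444e-04  9.63499580e-01] off [ 0.06840133  0.00041357 -0.12642808]
lug (array([ 0.53214687, -0.07539016,  0.0850115 ]), [np.float64(0.0011389109588747811), np.float64(0.001138910958874697)])
yaw 14.251892421441012
13.988241673932341
(array([-1.6254, -1.4903, -0.0055]), array([-0.0003, -0.0001, -0.1   ])) (array([-0.8127, -0.7451, -0.0028]), array([-0.0003, -0.0001, -0.1   ]))
```

Emit:
move_arm(
  slide=[
    [-0.1, -0.093, 0],
    [-0.2, -0.186, 0],
    [-0.3, -0.28, 0],
    [-0.4, -0.37, 0],
    [-0.5, -0.46, 0],
    [-0.6, -0.55, 0],
    [-0.7, -0.64, 0],
    [-0.8, -0.735, 0],
    [-0.9, -0.826, 0],
    [-0.98, -0.9, 0],
  ],
  twist=[
    [0, 0, -0.01],
    [0, 0, -0.02],
    [0, 0, -0.03],
    [0, 0, -0.04],
    [0, 0, -0.05],
    [0, 0, -0.06],
    [0, 0, -0.07],
    [0, 0, -0.08],
    [0, 0, -0.09],
    [0, 0, -0.1],
  ],
  gripper=1,
  grip_force=25,
)

```text
time: 1.15
tool_pos: [0.3774, 0.1485, 0.2482]
orientation: [-0.39, 3.117, -0.0]
wrist_force: [-0.1, -0.4, 0.2]
grip_width: 0.0853
gripper_force: 0.0
```

```bash
python3 - <<'E'
from h import *
s=read_state()
cR=R.from_rotvec(s["orientation"]).as_matrix(); cp=s["tool_pos"]
print(s["time"],cp,s["qpos"])
print(rel(cp,cR,[.49,-.085,.25],down(np.radians(14.1))))
E
```

```text
1.15 [0.37744758 0.14848318 0.24823744] [-7.15252080e-01  5.86198001e-03  3.01293358e-01  1.87345093e+00
 -1.48614088e-03  1.26249499e+00  1.40632504e+00]
(array([-0.1718, -0.8467, -0.0056]), array([-0.    ,  0.    ,  0.0005]))
```

Emit:
move_arm(
  slide=[
    [-0.02, -0.1, 0],
    [-0.04, -0.2, 0],
    [-0.06, -0.3, 0],
    [-0.08, -0.4, 0],
    [-0.1, -0.5, 0],
    [-0.12, -0.6, 0],
    [-0.14, -0.7, 0],
    [-0.16, -0.8, 0],
    [-0.17, -0.845, 0],
    [-0.17, -0.845, 0],
  ],
  twist=[
    [0, 0, 0],
    [0, 0, 0],
    [0, 0, 0],
    [0, 0, 0],
    [0, 0, 0],
    [0, 0, 0],
    [0, 0, 0],
    [0, 0, 0],
    [0, 0, 0],
    [0, 0, 0],
  ],
)

```text
time: 2.15
tool_pos: [0.4887, -0.0848, 0.248]
orientation: [0.382, -3.118, 0.003]
wrist_force: [-0.2, -0.1, -0.6]
grip_width: 0.0855
gripper_force: 0.0
```

```bash
python3 - <<'E'
from h import *
import pickle
s=read_state(); p=camera_params("wrist"); im=camera("wrist"); pickle.dump((p,im),open("w1.pkl","wb"))
print(s["time"],s["tool_pos"],s["qpos"],blobs(im,"red"))
cv2.imwrite("pics/w1.png",im[...,::-1])
E
```

```text
2.15 [ 0.4887046  -0.08476125  0.24799921] [-0.34251083  0.21721056  0.57673701  1.67141732 -0.12063373  1.28928602
  2.07164715] [(array([276.4, 183.4]), array([265, 172,  24,  24, 539], dtype=int32)), (array([275.8, 263.1]), array([ 265,  209,   23,  114, 1829], dtype=int32)), (array([418.9, 257.6]), array([410, 246,  20,  26, 249], dtype=int32)), (array([388.2, 357.2]), array([378, 354,  18,   9,  81], dtype=int32))]
```

View pics/w1.png

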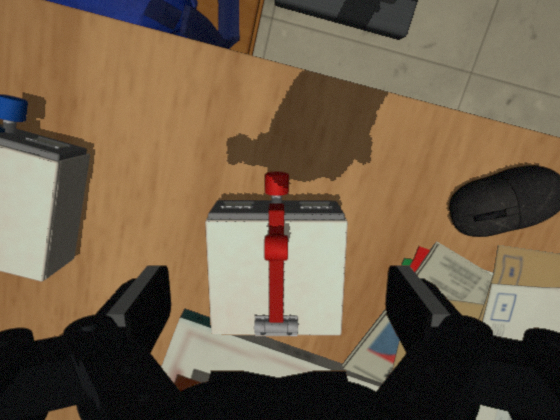

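```bash
cat >> h.py <<'E'
def redmask(im):
    h=cv2.cvtColor(im,cv2.COLOR_RGB2HSV); H,S,V=[h[...,i] for i in range(3)]
    return (((H<8)|(H>172))&(S>120)&(V>60)).astype(np.uint8)
E
python3 - <<'E'
from h import *
import pickle
p,im=pickle.load(open("w1.pkl","rb")); m=redmask(im)
for r in range(205,330,3):
    c=np.flatnonzero(m[r,240:310])+240
    if len(c):print((r,c[0],c[-1]),end=' ')
s=read_state();cR=R.from_rotvec(s["orientation"]).as_matrix(); cp=s["tool_pos"]
wl=ray("wrist",(276.4,247),p); wk=ray("wrist",(276.4,183.4),p)
print()
lg=tri([wl,ray("top",(211,216.3)),ray("scene",(245,171))]);print("lug",lg,plane(*wl,.088))
kb=tri([wk,ray("top",(220.9,236.2)),ray("scene",(232.2,196.8))]);print("knob",kb,plane(*wk,.028))
ba=plane(*ray("wrist",(276.2,315),p),.068);bb=plane(*ray("wrist",(276.3,265),p),.068)
d=ba-bb;print("yaw",np.degrees(np.arctan2(d[1],d[0])), "tool yaw",np.degrees(np.arctan2(-cR[0,1],cR[1,1])))
print(rel(cp,cR,[*lg[0][:2],.15],cR))
E
```

```text
(211, np.int64(268), np.int64(284)) (214, np.int64(269), np.int64(284)) (217, np.int64(269), np.int64(283)) (220, np.int64(269), np.int64(283)) (223, np.int64(269), np.int64(283)) (226, np.int64(269), np.int64(283)) (229, np.int64(270), np.int64(283)) (232, np.int64(269), np.int64(283)) (235, np.int64(267), np.int64(285)) (238, np.int64(265), np.int64(287)) (241, np.int64(265), np.int64(287)) (244, np.int64(265), np.int64(287)) (247, np.int64(265), np.int64(287)) (250, np.int64(265), np.int64(287)) (253, np.int64(265), np.int64(287)) (256, np.int64(265), np.int64(287)) (259, np.int64(266), np.int64(286)) (262, np.int64(269), np.int64(283)) (265, np.int64(269), np.int64(283)) (268, np.int64(269), np.int64(282)) (271, np.int64(269), np.int64(282)) (274, np.int64(269), np.int64(282)) (277, np.int64(269), np.int64(282)) (280, np.int64(269), np.int64(282)) (283, np.int64(269), np.int64(282)) (286, np.int64(269), np.int64(282)) (289, np.int64(269), np.int64(282)) (292, np.int64(269), np.int64(282)) (295, np.int64(269), np.int64(282)) (298, np.int64(269), np.int64(282)) (301, np.int64(269), np.int64(282)) (304, np.int64(269), np.int64(282)) (307, np.int64(269), np.int64(282)) (310, np.int64(269), np.int64(282)) (313, np.int64(269), np.int64(282)) (316, np.int64(269), np.int64(282)) (319, np.int64(269), np.int64(283)) (322, np.int64(270), np.int64(282)) 
lug (array([ 0.53269774, -0.07494762,  0.08503723]), [np.float64(0.001222525773538594), np.float64(0.0010309272730948085), np.float64(0.0015306113854768985)]) [ 0.53270905 -0.07459261  0.088     ]
knob (array([ 0.49106152, -0.08535387,  0.02870949]), [np.float64(0.0003371746903668636), np.float64(0.0012169107027020494), np.float64(0.0012942518524064032)]) [ 0.49144596 -0.08508222  0.028     ]
yaw 13.765159913971173 tool yaw 14.114334511190133
(array([-0.15  , -0.0111,  0.3262]), array([0., 0., 0.]))
```

Emit:
move_arm(
  slide=[
    [-0.04, -0.003, 0.08],
    [-0.08, -0.005, 0.16],
    [-0.12, -0.008, 0.23],
    [-0.15, -0.01, 0.3],
    [-0.15, -0.01, 0.3],
    [-0.15, -0.01, 0.3],
    [-0.15, -0.01, 0.3],
    [-0.15, -0.01, 0.3],
    [-0.15, -0.01, 0.3],
    [-0.15, -0.01, 0.3],
  ],
  twist=[
    [0, 0, 0],
    [0, 0, 0],
    [0, 0, 0],
    [0, 0, 0],
    [0, 0, 0],
    [0, 0, 0],
    [0, 0, 0],
    [0, 0, 0],
    [0, 0, 0],
    [0, 0, 0],
  ],
)

```text
time: 3.2
tool_pos: [0.5332, -0.074, 0.159]
orientation: [-0.389, 3.116, 0.0]
wrist_force: [0.1, -0.0, 1.5]
grip_width: 0.0853
gripper_force: 0.0
```

```bash
python3 - <<'E'
from h import *
import pickle
s=read_state(); p2=camera_params("wrist"); im2=camera("wrist"); pickle.dump((p2,im2),open("w2.pkl","wb"))
print(s["time"],s["tool_pos"],s["qpos"],blobs(im2,"red"))
cv2.imwrite("pics/w2.png",im2[...,::-1])
m=redmask(im2)
for r in range(100,400,4):
    c=np.flatnonzero(m[r,230:330])+230
    if len(c):print((r,int(c[0]),int(c[-1])),end=' ')
E
```

```text
3.2 [ 0.5331812  -0.07399797  0.1589958 ] [-0.30715414  0.38444354  0.54513349  1.6972458  -0.21835278  1.11961669
  2.12033125] [(array([276. , 143.9]), array([259, 129,  34,  31, 992], dtype=int32)), (array([274.8, 251.7]), array([ 258,  175,   35,  163, 3810], dtype=int32)), (array([458.5, 258.3]), array([436, 234,  44,  57, 669], dtype=int32)), (array([489. , 416.3]), array([477, 412,  26,   8, 121], dtype=int32))]
(132, 260, 292) (136, 260, 292) (140, 260, 292) (144, 260, 292) (148, 260, 292) (152, 260, 292) (156, 260, 292) (176, 269, 269) (180, 264, 286) (184, 265, 286) (188, 264, 286) (192, 265, 286) (196, 265, 286) (200, 265, 286) (204, 265, 285) (208, 265, 285) (212, 260, 288) (216, 258, 292) (220, 258, 292) (224, 258, 292) (228, 258, 292) (232, 258, 292) (236, 258, 292) (240, 258, 292) (244, 258, 291) (248, 264, 285) (252, 265, 285) (256, 265, 285) (260, 265, 285) (264, 265, 284) (268, 265, 284) (272, 265, 284) (276, 265, 284) (280, 265, 284) (284, 265, 284) (288, 265, 284) (292, 265, 284) (296, 265, 284) (300, 265, 284) (304, 265, 284) (308, 265, 284) (312, 265, 284) (316, 265, 284) (320, 265, 284) (324, 265, 283) (328, 265, 284) (332, 265, 284) (336, 265, 284)
```

View pics/w2.png

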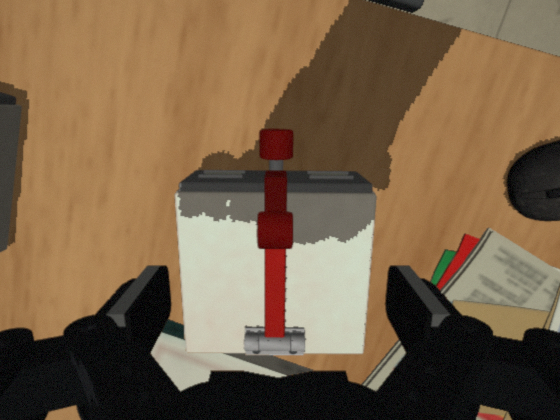

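```bash
python3 - <<'E'
from h import *
import pickle
p1,_=pickle.load(open("w1.pkl","rb"));p2,_=pickle.load(open("w2.pkl","rb"))
s=read_state();cR=R.from_rotvec(s["orientation"]).as_matrix(); cp=s["tool_pos"]
def T(n,a,b,t,sc,z):
    r=[ray("wrist",a,p1),ray("wrist",b,p2)]; print(n,tri(r),plane(*r[1],z))
    q=tri(r+([ray("top",t),ray("scene",sc)] if t else []))[0]; print(q); return q
l=T("lug",(276.2,247),(275,230),(211,216.3),(245,171),.088)
k=T("knob",(276.4,183.4),(276,143.9),(220.9,236.2),(232.2,196.8),.028)
h=T("hinge",(276.2,325),(275,340),None,None,.066)
for a in (l,k,h): print((cR.T@(a-cp)*1000).round(1))
E
```

```text
lug (array([ 0.5350821 , -0.07436443,  0.08202857]), [np.float64(0.0001460838624142246), np.float64(0.00014608386241424148)]) [ 0.53311507 -0.07496599  0.088     ]
[ 0.53298115 -0.0749914   0.08532453]
knob (array([ 0.4907668 , -0.08525549,  0.03144311]), [np.float64(2.1899525621127723e-05), np.float64(2.1899525621070626e-05)]) [ 0.49109535 -0.08521047  0.028     ]
[ 0.49106259 -0.08530389  0.02864212]
hinge (array([ 0.62500209, -0.05213888,  0.05788358]), [np.float64(1.0260610431894865e-05), np.float64(1.026061043188918e-05)]) [ 0.61935823 -0.05348639  0.066     ]
[ 0.62500209 -0.05213888  0.05788358]
[ 0.5 -0.9 73.5]
[ 43.7  -0.6 130.1]
[-94.3  -1.4 101. ]
```

Emit:
move_arm(
  slide=[
    [0, -0.003, 0.06],
    [0, -0.003, 0.12],
    [0, -0.003, 0.17],
    [0, -0.003, 0.21],
    [0, -0.003, 0.235],
    [0, -0.003, 0.235],
    [0, -0.003, 0.235],
    [0, -0.003, 0.235],
    [0, -0.003, 0.235],
    [0, -0.003, 0.235],
  ],
  twist=[
    [0, 0, 0],
    [0, 0, 0],
    [0, 0, 0],
    [0, 0, 0],
    [0, 0, 0],
    [0, 0, 0],
    [0, 0, 0],
    [0, 0, 0],
    [0, 0, 0],
    [0, 0, 0],
  ],
)

```text
time: 4.25
tool_pos: [0.5336, -0.0748, 0.0883]
orientation: [-0.39, 3.116, -0.0]
wrist_force: [-0.3, 0.1, -0.4]
grip_width: 0.0855
gripper_force: 0.0
```

Emit:
move_arm(
  slide=[
    [0, 0, 0],
    [0, 0, 0],
    [0, 0, 0],
    [0, 0, 0],
    [0, 0, 0],
    [0, 0, 0],
    [0, 0, 0],
    [0, 0, 0],
    [0, 0, 0],
    [0, 0, 0],
  ],
  twist=[
    [0, 0, 0],
    [0, 0, 0],
    [0, 0, 0],
    [0, 0, 0],
    [0, 0, 0],
    [0, 0, 0],
    [0, 0, 0],
    [0, 0, 0],
    [0, 0, 0],
    [0, 0, 0],
  ],
  gripper=0,
  grip_force=25,
)

```text
time: 5.25
tool_pos: [0.5334, -0.0757, 0.088]
orientation: [-0.388, 3.117, -0.002]
wrist_force: [0.6, -4.2, 0.4]
grip_width: 0.0194
gripper_force: 30.2
```

```bash
python3 - <<'E'
from h import *
s=read_state();print(s["tool_pos"],s["grip_width"],s["wrist_force"])
for th in np.linspace(0.14,1.4,20):
    x=-90*np.cos(th)+22*np.sin(th)+90; z=90*np.sin(th)+22*np.cos(th)-22
    print(round(th,2),(-x/300).round(3),(-z/300).round(3))
E
```

```text
[ 0.53342198 -0.07565854  0.08796125] 0.019406823011045606 [ 0.58595319 -4.17411838  0.42543252]
0.14 -0.013 -0.041
0.21 -0.021 -0.06
0.27 -0.031 -0.078
0.34 -0.041 -0.096
0.41 -0.053 -0.112
0.47 -0.066 -0.128
0.54 -0.08 -0.143
0.6 -0.095 -0.157
0.67 -0.111 -0.171
0.74 -0.127 -0.183
0.8 -0.144 -0.193
0.87 -0.162 -0.203
0.94 -0.181 -0.212
1.0 -0.2 -0.219
1.07 -0.22 -0.225
1.13 -0.24 -0.23
1.2 -0.26 -0.233
1.27 -0.28 -0.235
1.33 -0.301 -0.235
1.4 -0.321 -0.235
```

Emit:
move_arm(
  slide=[
    [-0.013, 0, -0.041],
    [-0.021, 0, -0.06],
    [-0.031, 0, -0.078],
    [-0.041, 0, -0.096],
    [-0.053, 0, -0.112],
    [-0.066, 0, -0.128],
    [-0.08, 0, -0.143],
    [-0.095, 0, -0.157],
    [-0.111, 0, -0.171],
    [-0.127, 0, -0.183],
  ],
  twist=[
    [0, 0, 0],
    [0, 0, 0],
    [0, 0, 0],
    [0, 0, 0],
    [0, 0, 0],
    [0, 0, 0],
    [0, 0, 0],
    [0, 0, 0],
    [0, 0, 0],
    [0, 0, 0],
  ],
)

```text
time: 6.25
tool_pos: [0.5679, -0.0671, 0.1415]
orientation: [0.386, -3.112, 0.002]
wrist_force: [-1.7, -5.9, -4.1]
grip_width: 0.0195
gripper_force: 26.9
```

Emit:
move_arm(
  slide=[
    [-0.017, 0, -0.01],
    [-0.035, 0, -0.02],
    [-0.054, 0, -0.029],
    [-0.073, 0, -0.036],
    [-0.093, 0, -0.042],
    [-0.113, 0, -0.047],
    [-0.133, 0, -0.05],
    [-0.153, 0, -0.052],
    [-0.174, 0, -0.052],
    [-0.194, 0, -0.052],
  ],
  twist=[
    [0, 0, 0],
    [0, 0, 0],
    [0, 0, 0],
    [0, 0, 0],
    [0, 0, 0],
    [0, 0, 0],
    [0, 0, 0],
    [0, 0, 0],
    [0, 0, 0],
    [0, 0, 0],
  ],
)

```text
time: 7.25
tool_pos: [0.6248, -0.0532, 0.1584]
orientation: [0.387, -3.113, 0.003]
wrist_force: [-2.8, -5.5, 3.0]
grip_width: 0.0195
gripper_force: 26.8
```

```bash
python3 - <<'E'
from h import *
for n in ["scene","top"]:
    im=camera(n); x,y=(200,120) if n=="scene" else (150,140)
    cv2.imwrite(f"pics/{n}3.png",cv2.resize(im[y:y+110,x:x+140,::-1],None,fx=5,fy=5))
E
```

```text
(no output)
```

View pics/scene3.png

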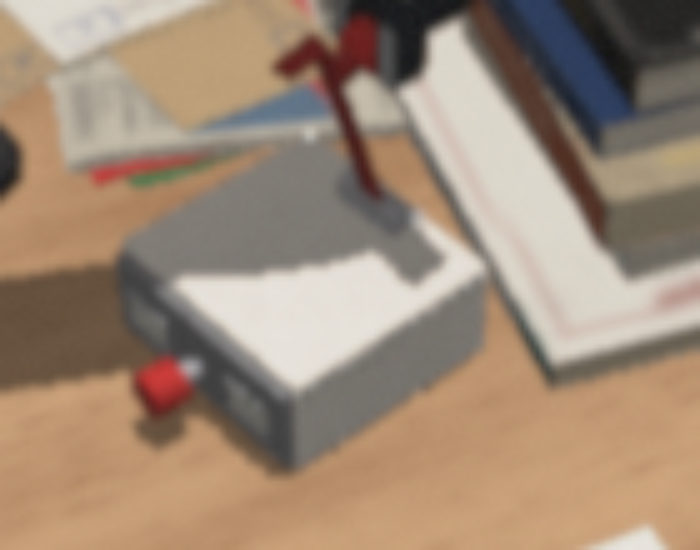

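Emit:
move_arm(
  slide=[
    [0, 0, 0],
    [0, 0, 0],
    [0, 0, 0],
    [0, 0, 0],
    [0, 0, 0],
    [0, 0, 0],
    [0, 0, 0],
    [0, 0, -0.08],
    [0, 0, -0.18],
    [0, 0, -0.25],
  ],
  twist=[
    [0, 0, 0],
    [0, 0, 0],
    [0, 0, 0],
    [0, 0, 0],
    [0, 0, 0],
    [0, 0, 0],
    [0, 0, 0],
    [0, 0, 0],
    [0, 0, 0],
    [0, 0, 0],
  ],
  gripper=1,
)

```text
time: 8.35
tool_pos: [0.6271, -0.0513, 0.2352]
orientation: [-0.389, 3.115, -0.001]
wrist_force: [0.2, 0.1, 0.3]
grip_width: 0.0854
gripper_force: 0.0
```

```bash
python3 - <<'E'
from h import *
s=read_state();cR=R.from_rotvec(s["orientation"]).as_matrix(); cp=s["tool_pos"]
print(cp,s["grip_width"],s["qpos"],rel(cp,cR,[.4911,-.0852,.027],down(np.radians(13.9))))
im=camera("scene");cv2.imwrite("pics/s4.png",cv2.resize(im[80:200,180:320,::-1],None,fx=5,fy=5))
E
```

```text
[ 0.62708056 -0.05129625  0.23519537] 0.08542177867642876 [-0.27992011  0.51570254  0.5336532   1.31245588 -0.25851519  1.37946505
  2.06393153] (array([0.4684, 0.0025, 0.6931]), array([-0.0001,  0.0003,  0.0009]))
```

View pics/s4.png

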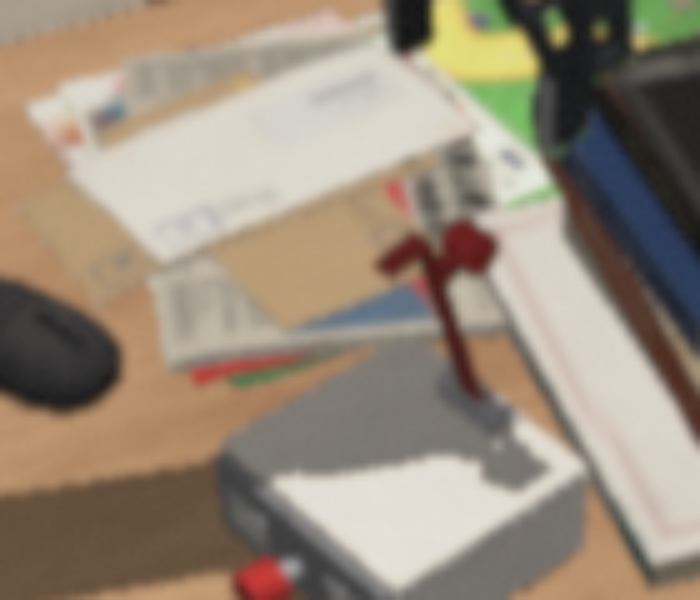

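Emit:
move_arm(
  slide=[
    [0.08, 0, 0],
    [0.16, 0, 0],
    [0.24, 0, 0],
    [0.32, 0, 0],
    [0.4, 0, 0.05],
    [0.45, 0.002, 0.12],
    [0.468, 0.002, 0.2],
    [0.468, 0.002, 0.28],
    [0.468, 0.002, 0.36],
    [0.468, 0.002, 0.4],
  ],
  twist=[
    [0, 0, 0],
    [0, 0, 0],
    [0, 0, 0],
    [0, 0, 0],
    [0, 0, 0],
    [0, 0, 0],
    [0, 0, 0],
    [0, 0, 0],
    [0, 0, 0],
    [0, 0, 0],
  ],
)

```text
time: 9.4
tool_pos: [0.4888, -0.0847, 0.1113]
orientation: [0.389, -3.114, -0.001]
wrist_force: [-0.8, -0.0, -0.5]
grip_width: 0.0855
gripper_force: 0.0
```

```bash
python3 - <<'E'
from h import *
s=read_state();cR=R.from_rotvec(s["orientation"]).as_matrix(); cp=s["tool_pos"]
print(cp,rel(cp,cR,[.4911,-.0852,.027],cR))
p=camera_params("wrist");im=camera("wrist");b=blobs(im,"red");print(b)
cv2.imwrite("pics/w5.png",im[...,::-1])
for c,st in b: print(c,plane(*ray("wrist",c,p),.028))
E
```

```text
[ 0.48877113 -0.08472062  0.11132435] (array([-0.008 , -0.0038,  0.2811]), array([0., 0., 0.]))
[(array([274.7, 228.4]), array([ 256,  208,   39,   42, 1465], dtype=int32)), (array([494. , 323.9]), array([485, 316,  20,  20, 210], dtype=int32))]
[274.7 228.4] [ 0.49152308 -0.08514399  0.028     ]
[494.  323.9] [0.52048809 0.07135922 0.028     ]
```

View pics/w5.png

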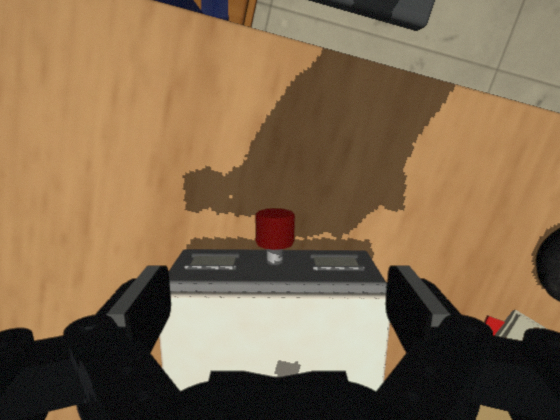

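Emit:
move_arm(
  slide=[
    [-0.005, -0.004, 0.06],
    [-0.005, -0.004, 0.12],
    [-0.005, -0.004, 0.18],
    [-0.005, -0.004, 0.23],
    [-0.005, -0.004, 0.26],
    [-0.005, -0.004, 0.278],
    [-0.005, -0.004, 0.278],
    [-0.005, -0.004, 0.278],
    [-0.005, -0.004, 0.278],
    [-0.005, -0.004, 0.278],
  ],
  twist=[
    [0, 0, 0],
    [0, 0, 0],
    [0, 0, 0],
    [0, 0, 0],
    [0, 0, 0],
    [0, 0, 0],
    [0, 0, 0],
    [0, 0, 0],
    [0, 0, 0],
    [0, 0, 0],
  ],
)

```text
time: 10.45
tool_pos: [0.4926, -0.0859, 0.0305]
orientation: [-0.389, 3.116, -0.0]
wrist_force: [-0.6, 0.1, 0.5]
grip_width: 0.0854
gripper_force: 0.0
```

Emit:
move_arm(
  slide=[
    [0, 0, 0],
    [0, 0, 0],
    [0, 0, 0],
    [0, 0, 0],
    [0, 0, 0],
    [0, 0, 0],
    [0, 0, 0],
    [0, 0, 0],
    [0, 0, 0],
    [0, 0, 0],
  ],
  twist=[
    [0, 0, 0],
    [0, 0, 0],
    [0, 0, 0],
    [0, 0, 0],
    [0, 0, 0],
    [0, 0, 0],
    [0, 0, 0],
    [0, 0, 0],
    [0, 0, 0],
    [0, 0, 0],
  ],
  gripper=0,
  grip_force=25,
)

```text
time: 11.45
tool_pos: [0.4921, -0.0859, 0.03]
orientation: [-0.389, 3.117, -0.0]
wrist_force: [-1.3, 0.3, 2.5]
grip_width: 0.0229
gripper_force: 25.5
```

Emit:
move_arm(
  slide=[
    [0.02, 0, 0],
    [0.045, 0, 0],
    [0.07, 0, 0],
    [0.095, 0, 0],
    [0.12, 0, 0],
    [0.145, 0, 0],
    [0.165, 0, 0],
    [0.182, 0, 0],
    [0.195, 0, 0],
    [0.195, 0, 0],
  ],
  twist=[
    [0, 0, 0],
    [0, 0, 0],
    [0, 0, 0],
    [0, 0, 0],
    [0, 0, 0],
    [0, 0, 0],
    [0, 0, 0],
    [0, 0, 0],
    [0, 0, 0],
    [0, 0, 0],
  ],
)

```text
time: 12.45
tool_pos: [0.4344, -0.1001, 0.0299]
orientation: [0.389, -3.116, -0.001]
wrist_force: [-2.4, 2.0, 4.4]
grip_width: 0.0231
gripper_force: 25.8
```

Emit:
move_arm(
  slide=[
    [0, 0, 0],
    [0, 0, 0],
    [0, 0, 0],
    [0, 0, 0],
    [0, 0, 0],
    [0, 0, 0],
    [0, 0, 0],
    [0, 0, -0.06],
    [0, 0, -0.15],
    [0, 0, -0.25],
  ],
  twist=[
    [0, 0, 0],
    [0, 0, 0],
    [0, 0, 0],
    [0, 0, 0],
    [0, 0, 0],
    [0, 0, 0],
    [0, 0, 0],
    [0, 0, 0],
    [0, 0, 0],
    [0, 0, 0],
  ],
  gripper=1,
)

```text
time: 13.45
tool_pos: [0.4345, -0.1002, 0.1051]
orientation: [0.389, -3.115, -0.0]
wrist_force: [0.9, 0.6, 0.7]
grip_width: 0.0854
gripper_force: 0.0
```

Emit:
move_arm(
  slide=[
    [0, 0, -0.1],
    [0, 0, -0.2],
    [0, 0, -0.3],
    [0, 0, -0.3],
    [0, 0, -0.3],
    [0, 0, -0.3],
    [0, 0, -0.3],
    [0, 0, -0.3],
    [0, 0, -0.3],
    [0, 0, -0.3],
  ],
  twist=[
    [0, 0, 0],
    [0, 0, 0],
    [0, 0, 0],
    [0, 0, 0],
    [0, 0, 0],
    [0, 0, 0],
    [0, 0, 0],
    [0, 0, 0],
    [0, 0, 0],
    [0, 0, 0],
  ],
)

```text
time: 14.45
tool_pos: [0.4352, -0.1003, 0.1946]
orientation: [0.389, -3.117, -0.0]
wrist_force: [0.3, -0.4, -0.4]
grip_width: 0.0851
gripper_force: 0.0
```

```bash
python3 - <<'E'
from h import *
p=camera_params("wrist");im=camera("wrist")
for c,st in blobs(im,"red"): print(c,plane(*ray("wrist",c,p),.028))
im=camera("scene");cv2.imwrite("pics/s6.png",cv2.resize(im[110:310,180:380,::-1],None,fx=3,fy=3))
E
```

```text
[278.4 191.6] [ 0.4335938  -0.09934366  0.028     ]
```

View pics/s6.png

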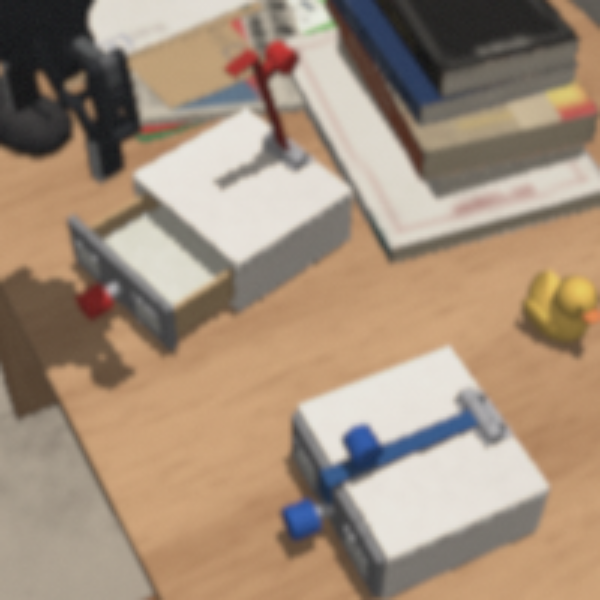

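The picture shows the red stay upright, with its lug at (280,58), and the red drawer out, with its knob at (95,300). The knob has moved about 59 mm. The blue box is still locked and shut, and the gripper is clear of everything.

```bash
python3 -c "
from station import close_job
print(close_job())"
```

```text
the job is handed in; nothing more can be done
None
```

The job is handed in: the red stay is upright, the red drawer is about 59 mm out and released, and the blue box is still locked and shut; the hand-in call gave no verdict.

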